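Pack the bead-bar caddy

ROBOT

A 7-joint arm with a two-finger parallel gripper is mounted at the origin on the work surface. World frame = base frame: x ahead of the robot, y to its left, z up, the work surface at z = 0. Lengths are in mm, angles in rad, forces in N, time in s.
With the tool pointing down it reaches from about 400 to 900 mm from the base axis. Payload 5.6 kg.
Tool frame: the origin (TCP) lies midway between the tips of the shut fingers; the grasp point (between the pads) lies 19 mm behind it; x points along the fingers, y is the direction in which the jaws open and shut, and the axes are right-handed (so a half turn about x gives the same grasp; the last joint's range is limited). The gripper opens to 92 mm and grips with 3 to 60 N. Pads are 20 mm wide; open, the fingers measure 128 mm over their backs; the gripper's body (75 mm by 189 mm) begins 69 mm behind the grasp point.
Start: joints at [-0.043, 0.468, -0.012, 1.603, 0.006, 1.071, -0.056], TCP at [650.007, -0.044, 214.592] pointing down, gripper open.
Joint ranges: [-2.53, 2.53], [-0.31, 2.02], [-1.57, 1.55], [0.28, 2.44], [-1.29, 4.43], [0.15, 1.84], [-2.92, 2.92]. Speed limits (rad/s): [2.57, 2.57, 3.14, 3.14, 3.14, 3.14, 3.14].

INTERFACE

Orientations are given as a rotation vector (axis times angle).
In Python, from cell import robot, grip, kin, viewer gives the robot as it stands. Calls block until the motion is done:
- robot.movep(position, orientation): joint-space move of the TCP to a pose.
- robot.servo_line(position, feed=150, rotation=None): straight line of the TCP; rotation=None keeps the orientation; feed is the mean speed in mm/s.
- robot.goto_joints(angles): joint-space move.
- grip(opening, newtons=None): opening from 0.0 (shut) to 1.0 (fully open); newtons is the grip in N (None keeps the last); returns when the fingers have stopped.
- robot.hold(seconds).
- kin.ik(position, orientation): joint angles nearest the present ones, or None.
- robot.observe(): the state.
- viewer.read_camera(name): name is "scene" or "side" or "wrist"; returns the picture (420x560x3 uint8, red, green, blue); there is no depth.
- viewer.camera_info(name): a dict with "camera_matrix" (3x3 intrinsics, pixels), "R" (3x3) and "t" (3): a world point X has camera coordinates R X + t. Camera axes: x right, y down, z forward; pixel columns grow to the right and rows downward; lengths in mm; the calibration is good to about 2 mm. A picture is of the moment at which its call begins: read the wrist's pose just before it. camera_info takes no time and is no camera call; for the wrist camera it gives the pose at the moment of the call.
A pose or a line that the arm cannot do raises robot.IKError and nothing moves.
- robot.job_done(): hands the job in, once; it reports no verdict.
Trained networks look in the newest picture that a camera, given by its name, has taken for a name from the list of things; names that differ only in an ending like _2 or _b are one class to them, and where a whole thing is asked for, a point or a joint stands for the part that bears it (a point fixed in the world has none). Each returns a list of dicts, best first, with "confidence" (0 to 1); they miss things now and then, are a little off and sometimes report something else, mostly with a low value. They report only what shows in the picture. A call takes as long as a camera call.
- viewer.silhouettes(name, camera): "mask" (420x560 bool, what is visible of it).
- viewer.pinpoint(name, camera): "at" ([x, y, z] in mm, in the coordinates of the camera as it stood for that picture, good to about 4 mm: a listed point, or the origin of a listed thing).
The state is a dict: "t": time; "joints": joint angles; "joint_velocities": joint speeds; "joint_torque": joint torques, N m; "tcp_pos": TCP position; "tcp_rot": TCP orientation; "contact_force": force on the tool from outside, world axes, zero at the start; "wrist_torque": the same for the moment, N m; "grip_width": opening from 0.0 (shut) to 1.0 (fully open).
Only numpy, scipy, OpenCV 4.12 (cv2) and the standard library are available. Lean on these libraries where they do the work, as an engineer would, in place of code of your own. Each camera call takes 0.05 s, during which the arm holds its last target.

TASK

Pack the white four-bay caddy for the next guest at the bead bar: stand the green-capped glue bottle on the green pad, the red bead pot on the red pad, the blue bead pot on the blue pad and the black gel bottle with the gold cap on the black pad, each upright, wholly on its round pad and let go. The orange-capped glue bottle and the green bead pot do not belong: leave them standing where they are, and do not knock any of the bottles or pots over.

Things in the scene. Friction and masses are not known exactly. Their poses are not given: they have to be found in the camera images.
- glue_green: Small white craft glue bottle with a pointed green cap, standing upright on the table at the start: round white body 34 mm in diameter up to 52 mm, cap 26 mm in diameter tapering to a blunt tip, 85 mm tall in all, about 50 g. To be packed. Origin at the centre of its underside, z up along its axis.
- pot_red: Closed round clear bead pot with a red screw lid and beads of the same colour showing through the wall, standing upright on the table at the start: 36 mm in diameter, 48 mm tall (the lid is the top 13 mm), about 50 g. To be packed. Origin at the centre of its underside, z up along its axis.
- pot_blue: Closed round clear bead pot with a blue screw lid and beads of the same colour showing through the wall, standing upright on the table at the start: 36 mm in diameter, 48 mm tall (the lid is the top 13 mm), about 50 g. To be packed. Origin at the centre of its underside, z up along its axis.
- gel_bottle: Small bottle of gel varnish, standing upright on the table at the start: square black body 32 x 32 mm and 36 mm high, with a round gold cap 18 mm in diameter and 38 mm high on its middle, 74 mm tall in all, about 70 g. It may be gripped by cap or body. To be packed. Origin at the centre of its underside, z up, x and y along the sides of the square.
- glue_orange: Small white craft glue bottle with a pointed orange cap, standing upright on the table at the start: round white body 34 mm in diameter up to 52 mm, cap 26 mm in diameter tapering to a blunt tip, 85 mm tall in all, about 50 g. Does not belong in the caddy. Origin at the centre of its underside, z up along its axis.
- pot_green: Closed round clear bead pot with a green screw lid and beads of the same colour showing through the wall, standing upright on the table at the start: 36 mm in diameter, 48 mm tall (the lid is the top 13 mm), about 50 g. Does not belong in the caddy. Origin at the centre of its underside, z up along its axis.
- pad_green: Round green pad, 66 mm across, 3 mm thick, fixed in the middle of one bay of the white caddy. Origin at the centre of its underside, 5 mm above the table (caddy floor); its top is 8 mm above the table; z up, x and y along the caddy's sides. The caddy is a low tray fixed to the table, 190 x 190 mm, with two rows of two square bays; the four pads surround its centre.
- pad_red: Round red pad, 66 mm across, 3 mm thick, fixed in the middle of one bay of the white caddy. Origin at the centre of its underside, 5 mm above the table (caddy floor); its top is 8 mm above the table; z up, x and y along the caddy's sides. Each bay is 87.5 mm wide inside; walls and dividers are 5 mm thick and reach 20 mm above the table.
- pad_blue: Round blue pad, 66 mm across, 3 mm thick, fixed in the middle of one bay of the white caddy. Origin at the centre of its underside, 5 mm above the table (caddy floor); its top is 8 mm above the table; z up, x and y along the caddy's sides. Neighbouring pads are 92.5 mm apart, centre to centre.
- pad_black: Round black pad, 66 mm across, 3 mm thick, fixed in the middle of one bay of the white caddy. Origin at the centre of its underside, 5 mm above the table (caddy floor); its top is 8 mm above the table; z up, x and y along the caddy's sides. Which pad lies in which bay changes from start to start.

How it is judged (in metres and radians):
At the end, for the whole second after the job is handed in: Each of the four stands on its own pad: within 16 mm of its centre, underside less than 8 mm above the pad's underside, upright within 0.12 rad, at rest, not touched by the fingers; the two look-alikes stand upright (0.12 rad) within 30 mm of where they started (horizontal distance between glue_green and pad_green below 0.016 m and z of glue_green in the frame of pad_green below 0.008 m and angle between each of glue_green, pot_red, pot_blue, gel_bottle, glue_orange, pot_green's own z axis and vertical below 0.12 rad and linear speed of each of glue_green, pot_red, pot_blue, gel_bottle below 0.02 m/s and contact force between each of glue_green, pot_red, pot_blue, gel_bottle and the fingers below 0.05 N and horizontal distance between pot_red and pad_red below 0.016 m and z of pot_red in the frame of pad_red below 0.008 m and horizontal distance between pot_blue and pad_blue below 0.016 m and z of pot_blue in the frame of pad_blue below 0.008 m and horizontal distance between gel_bottle and pad_black below 0.016 m and z of gel_bottle in the frame of pad_black below 0.008 m and distance of each of glue_orange, pot_green from where it was at the start of the episode below 0.03 m).
It fails at once if a look-alike (orange-capped glue bottle or green bead pot) is moved more than 30 mm (distance of any of glue_orange, pot_green from where it was at the start of the episode above 0.03 m).
It fails at once if one of the bottles or pots is knocked over (tilted by more than 0.8 rad) (angle between any of glue_green, glue_orange, pot_red, pot_blue, pot_green, gel_bottle's own z axis and vertical above 0.8 rad).
It also fails if it takes over 115 s, if anything falls off the work surface, if the arm or the gripper's body presses on something with over 40 N, if the wrist force passes 120 N, or if a joint passes its speed limit or range.

## Working session

There is one attempt and no reset: what is moved stays moved. The work goes in short steps, each a Python script; the robot and the scene stay as the last script left them, time stands still between calls to the robot, and variables do not carry over. Pictures are saved under pics/ and viewed, and the job is handed in when it is done.

```bash
ls; mkdir -p pics
cat > h.py <<'E'
import numpy as np, cv2
from cell import robot, grip, kin, viewer
def snap(c,fn):
    info=viewer.camera_info(c); im=viewer.read_camera(c)
    cv2.imwrite('pics/'+fn,im[:,:,::-1]); return im,info
def toworld(info,p):
    return np.array(info['R']).T@(np.array(p)-np.array(info['t']))
E
python3 - <<'E'
from h import *
names=['glue_green','pot_red','pot_blue','gel_bottle','glue_orange','pot_green','pad_green','pad_red','pad_blue','pad_black']
s=robot.observe(); print(s['t'],s['tcp_pos'],s['tcp_rot'],s['grip_width'])
for c in ['scene','side','wrist']:
    im,info=snap(c,c+'0.png'); print(c, 'cam at',(-np.array(info['R']).T@np.array(info['t'])).round())
    for n in names:
        r=viewer.pinpoint(n,c)
        print(n,[(round(d['confidence'],2),toworld(info,d['at']).round(1).tolist()) for d in r[:2]])
print(robot.observe()['t'])
E
```

```text
pics
0.0 [ 6.49411030e+02 -6.91596579e-02  2.13637832e+02] [ 1.20830498  1.21041068 -1.21060403] 1.0015108815614524
scene cam at [1444. -111.  822.]
glue_green [(0.96, [598.7, -213.6, -3.2])]
pot_red [(0.68, [537.3, -386.3, -0.4]), (0.65, [600.8, -214.1, -3.4])]
pot_blue [(0.62, [457.3, 21.1, 2.1]), (0.6, [526.6, 374.5, -2.5])]
gel_bottle [(0.81, [458.5, 267.2, 2.2])]
glue_orange [(0.64, [470.3, -225.0, -5.1])]
pot_green [(0.8, [612.5, 260.8, -1.2])]
pad_green [(0.62, [460.6, 22.4, 5.0])]
pad_red [(0.78, [556.4, -69.7, 2.2]), (0.46, [470.3, -227.6, -5.7])]
pad_blue [(0.85, [463.6, -70.1, 2.0])]
pad_black [(0.89, [549.7, 26.2, 4.0])]
side cam at [ -1. 733. 757.]
glue_green [(0.86, [592.6, -216.1, 4.7]), (0.59, [524.7, 369.8, -5.2])]
pot_red [(0.7, [536.8, -385.9, -2.7]), (0.45, [561.4, -64.9, 3.4])]
pot_blue [(0.98, [527.4, 374.0, -5.5])]
gel_bottle [(0.85, [460.7, 265.3, -0.1])]
glue_orange [(0.54, [464.8, -231.9, -2.6])]
pot_green [(0.63, [612.9, 260.7, -1.2])]
pad_green [(0.69, [460.3, 23.7, 5.4])]
pad_red [(0.51, [555.9, -67.2, 2.2])]
pad_blue [(0.75, [466.5, -72.0, 1.1]), (0.67, [537.6, -386.4, 1.7])]
pad_black [(0.85, [553.3, 27.3, 1.0])]
wrist cam at [650.  76. 385.]
glue_green []
pot_red []
pot_blue []
gel_bottle []
glue_orange []
pot_green []
pad_green [(0.9, [459.0, 16.4, 6.3])]
pad_red [(0.84, [556.8, -69.9, 2.9])]
pad_blue [(0.62, [462.4, -73.1, 4.8])]
pad_black [(0.63, [553.6, 28.7, 7.2])]
1.65
```

View pics/scene0.png

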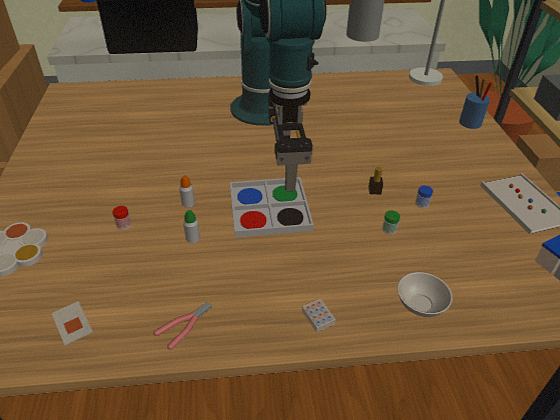

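View pics/side0.png

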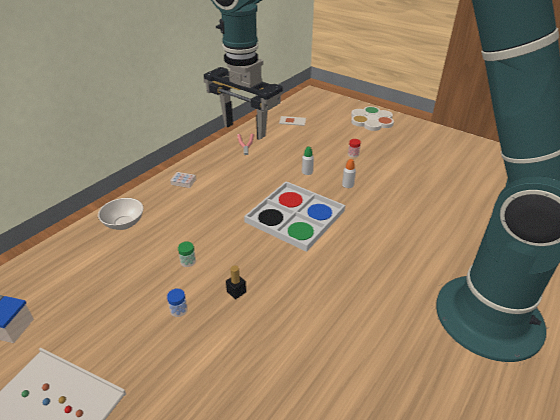

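View pics/wrist0.png

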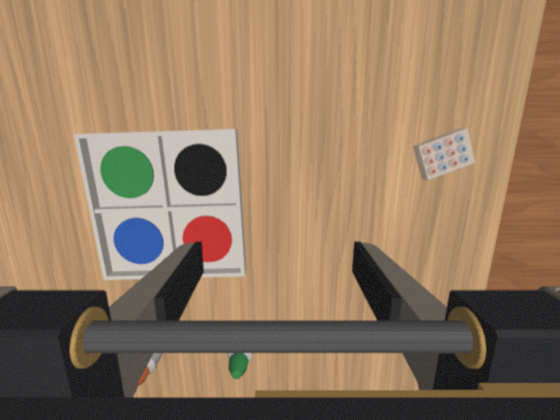

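The networks' positions agree with the pictures. In the scene image the green glue is at (192,227), red pot (122,217), orange glue (186,190), gel (376,181), blue pot (425,196) and green pot (391,222). Next I refine the positions by fitting silhouettes.

```bash
cat >> h.py <<'E'
from scipy.optimize import least_squares
SH={'glue':[(0,17),(52,17),(55,13),(85,4)],'pot':[(0,18),(48,18)],'pad':[(3,33)],'gel':[(0,18),(36,18),(36,9),(74,9)]}
def proj(info,P):
    q=(np.array(info['R'])@P.T).T+np.array(info['t']); q=(np.array(info['camera_matrix'])@q.T).T
    return q[:,:2]/q[:,2:]
def cents(info,kind,xy,z0):
    a=np.linspace(0,2*np.pi,40,endpoint=False); m=np.zeros((420*4,560*4),np.uint8)
    pr=SH[kind]
    segs=[pr] if len(pr)==1 else [pr[i:i+2] for i in range(len(pr)-1)]
    for s in segs:
        P=np.concatenate([np.c_[xy[0]+r*np.cos(a),xy[1]+r*np.sin(a),np.full(40,z0+z)] for z,r in s])
        h=cv2.convexHull((proj(info,P)*4+2).round().astype(np.int32)); cv2.fillConvexPoly(m,h,1)
    ys,xs=np.nonzero(m); return np.array([xs.mean(),ys.mean()])/4, len(xs)/16
def refine(name,c,info,guess,z0):
    k=name.split('_')[0]
    best=None
    for d in viewer.silhouettes(name,c):
        ys,xs=np.nonzero(d['mask'])
        if len(xs)<15: continue
        u=np.array([xs.mean()+.5,ys.mean()+.5]); p,A=cents(info,k,guess,z0)
        if np.linalg.norm(u-p)<12:
            xy=np.array(guess,float)
            for _ in range(6):
                p,_a=cents(info,k,xy,z0); J=np.array([(cents(info,k,xy+10*e,z0)[0]-p)/10 for e in np.eye(2)]).T
                xy+=np.linalg.solve(J,u-p)
            return xy.round(1).tolist(),len(xs),round(A),round(d['confidence'],2)
E
python3 - <<'E'
from h import *
G={'glue_green':(596,-215),'pot_red':(537,-386),'pot_blue':(527,374),'gel_bottle':(460,266),'glue_orange':(467,-228),'pot_green':(612,261),'pad_green':(460,23),'pad_red':(556,-68),'pad_blue':(465,-71),'pad_black':(552,27)}
for c in ['scene','side','wrist']:
    info=viewer.camera_info(c); viewer.read_camera(c)
    for n,g in G.items():
        if c=='wrist' and not n.startswith('pad'): continue
        print(c,n,refine(n,c,info,g,5 if n.startswith('pad') else 0))
R=robot.observe()['tcp_rot']
for n,g in G.items():
    print(n,[kin.ik([*g,z],R) is not None for z in (18,28,150)])
E
```

```text
scene glue_green ([595.5, -216.0], 390, 403, 0.95)
scene pot_red ([537.9, -385.0], 336, 362, 0.57)
scene pot_blue ([526.1, 372.5], 344, 327, 0.77)
scene gel_bottle ([464.0, 262.9], 308, 316, 0.53)
scene glue_orange ([465.3, -231.9], 360, 356, 0.65)
scene pot_green ([613.2, 260.2], 291, 356, 0.57)
scene pad_green ([465.7, 17.0], 282, 321, 0.63)
scene pad_red ([555.6, -68.7], 395, 388, 0.63)
scene pad_blue ([465.5, -71.7], 295, 330, 0.9)
scene pad_black ([552.8, 24.0], 421, 377, 0.62)
side glue_green ([599.3, -220.5], 290, 276, 0.85)
side pot_red ([532.5, -382.3], 195, 214, 0.65)
side pot_blue ([523.3, 372.0], 455, 485, 0.86)
side gel_bottle ([460.7, 263.4], 413, 454, 0.94)
side glue_orange ([467.4, -233.3], 259, 297, 0.61)
side pot_green ([610.1, 260.8], 351, 390, 0.94)
side pad_green ([456.9, 22.3], 346, 371, 0.89)
side pad_red ([552.0, -68.1], 295, 285, 0.69)
side pad_blue ([460.1, -69.8], 327, 317, 0.87)
side pad_black ([548.8, 23.7], 334, 334, 0.92)
wrist pad_green ([460.9, 22.6], 2196, 2179, 0.7)
wrist pad_red None
wrist pad_blue ([463.9, -69.8], 1851, 1793, 0.79)
wrist pad_black ([553.2, 25.1], 2163, 2197, 0.94)
glue_green [True, True, True]
pot_red [True, True, True]
pot_blue [True, True, True]
gel_bottle [True, True, True]
glue_orange [True, True, True]
pot_green [True, True, True]
pad_green [True, True, True]
pad_red [True, True, True]
pad_blue [True, True, True]
pad_black [True, True, True]
```

```bash
cat >> h.py <<'E'
D=[1.2092,1.2092,-1.2092]
PAD={'green':(461,22.5),'blue':(463.5,-70),'black':(553.3,25),'red':(555.5,-67.8)}
def st(m):
    s=robot.observe(); print(m,'t',round(s['t'],2),'tcp',np.round(s['tcp_pos'],1),'w',round(s['grip_width']*92,1),'F',np.round(s['contact_force'],1))
def pick(xy,rel,op=0.68,N=15):
    robot.movep([*xy,150],D); grip(op); 
    robot.servo_line([*xy,rel],feed=120); st('down'); grip(0.0,N); st('gripped')
    robot.servo_line([*xy,150],feed=150); st('up')
def place(pad,rel,op=0.68):
    x,y=PAD[pad]; robot.movep([x,y,150],D); robot.servo_line([x,y,8+rel+12],feed=150)
    robot.servo_line([x,y,8+rel+1],feed=30); robot.hold(0.2); st('placing'); grip(op); robot.hold(0.2)
    robot.servo_line([x,y,150],feed=150); st('away')
E
python3 - <<'E'
from h import *
pick((597,-217),20)
snap('scene','s1.png'); snap('side','d1.png')
E
```

```text
down t 5.76 tcp [ 597.7 -217.2   20.9] w 62.5 F [-0.2 -0.5 -0. ]
gripped t 6.3 tcp [ 597.4 -217.    20.3] w 33.6 F [0.3 0.7 2.7]
up t 7.32 tcp [ 596.2 -216.7  148.9] w 33.5 F [-0.2 -0.2 -1.2]
```

Run:
```python
from h import *
place('green',20)
pick((535.5,-384),20)
snap('scene','s2.png')
```

```text
placing t 10.08 tcp [461.1  22.5  29.1] w 33.6 F [-0.5 -0.6 -0.3]
away t 11.83 tcp [460.3  22.4 149.3] w 62.3 F [-0.2 -0.3  0.3]
down t 14.81 tcp [ 536.1 -384.4   20.9] w 62.4 F [-0.9 -0.3  0.2]
gripped t 15.32 tcp [ 535.8 -384.1   20.4] w 35.5 F [-0.8  0.5  2.2]
up t 16.34 tcp [ 534.9 -383.5  148.9] w 35.6 F [ 0.8 -0.6 -0.7]
```

View pics/s2.png

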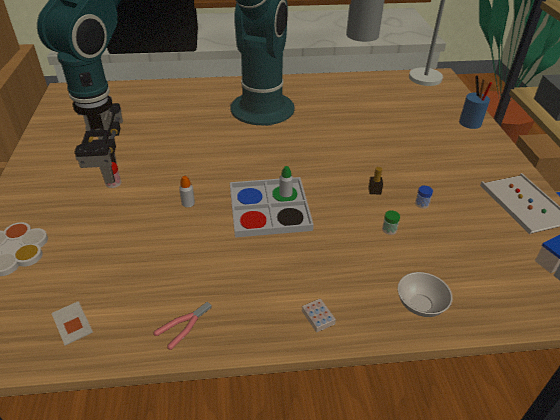

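The green glue stands on the green pad at (286,187), and the red pot is in the gripper at (113,177). Next is placing the red pot, then picking up the blue one.

Run:
```python
from h import *
place('red',20)
pick((525,373),20)
```

```text
placing t 19.2 tcp [555.6 -67.8  29.1] w 35.8 F [-0.  -0.3 -1.1]
away t 20.93 tcp [554.8 -67.7 149.2] w 62.5 F [-0.4  0.6  0.2]
down t 24.0 tcp [525.6 373.5  20.9] w 62.5 F [0.2 0.9 0.7]
gripped t 24.52 tcp [525.3 373.2  20.4] w 35.6 F [0.6 0.1 3. ]
up t 25.53 tcp [524.3 372.5 148.9] w 35.9 F [ 0.3  0.1 -0.9]
```

Run:
```python
from h import *
place('blue',20)
pick((462,263.5),43,op=0.5)
snap('scene','s3.png'); snap('side','d3.png')
```

```text
placing t 28.77 tcp [463.6 -70.   29.1] w 35.5 F [ 0.6  0.1 -0.7]
away t 30.5 tcp [462.9 -69.9 149.3] w 62.6 F [-0.3 -0.2 -0.3]
down t 33.23 tcp [462.5 263.8  43.6] w 46.0 F [-0.1  0.6  0.4]
gripped t 33.77 tcp [462.2 263.6  43.3] w 17.4 F [1.  0.1 2.1]
up t 34.63 tcp [461.3 263.1 149.2] w 17.6 F [ 0.2 -0.4 -0.6]
```

View pics/s3.png

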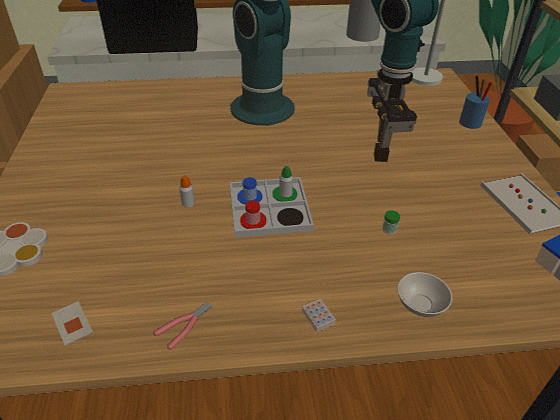

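View pics/d3.png

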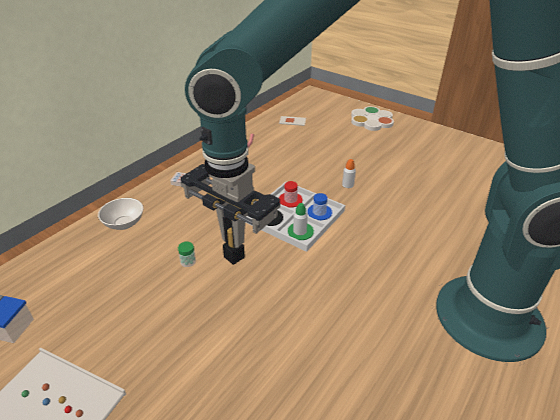

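The gel bottle is held by its cap at scene pixel (381,153), and the other three stand on their pads. I'll lift a bit higher before carrying it over the caddy.

Run:
```python
from h import *
robot.servo_line([462,263.5,190],feed=150)
x,y=PAD['black']; robot.movep([x,y,190],D)
place('black',43,op=0.5)
robot.movep([600,-20,330],D)
G={'glue_green':(461,22.5,8),'pot_red':(555.5,-67.8,8),'pot_blue':(463.5,-70,8),'gel_bottle':(553.3,25,8),'glue_orange':(466,-232,0),'pot_green':(611.5,260.5,0),'pad_green':(461,22.5,5),'pad_red':(555.5,-67.8,5),'pad_blue':(463.5,-70,5),'pad_black':(553.3,25,5)}
for c in ['scene','side','wrist']:
    im,info=snap(c,c+'9.png')
    for n,g in G.items():
        r=viewer.pinpoint(n,c)
        print(c,n,refine(n,c,info,g[:2],g[2]) if not n.startswith('pad') else '',[(round(d['confidence'],2),toworld(info,d['at']).round(1).tolist()) for d in r[:1]])
st('end')
```

```text
placing t 37.88 tcp [553.4  25.   52.1] w 17.7 F [ 0.2 -0.2 -1.2]
away t 39.47 tcp [552.6  25.  149.3] w 46.2 F [-1.   0.4 -0.2]
scene glue_green ([456.6, 22.5], 353, 341, 0.75) [(0.82, [465.8, 23.6, 5.8])]
scene pot_red ([558.0, -69.1], 324, 339, 0.6) [(0.81, [556.2, -66.4, 6.7])]
scene pot_blue ([465.9, -72.6], 294, 309, 0.77) [(0.55, [465.3, -69.7, 5.3])]
scene gel_bottle ([556.9, 24.2], 285, 352, 0.84) [(0.76, [551.1, 26.7, 7.8])]
scene glue_orange ([465.3, -231.9], 369, 354, 0.75) [(0.73, [471.5, -226.6, -7.4])]
scene pot_green ([613.4, 260.5], 331, 355, 0.89) []
scene pad_green  [(0.71, [457.5, 18.5, 3.6])]
scene pad_red  [(0.72, [559.2, -67.7, 1.4])]
scene pad_blue  [(0.47, [465.1, -73.5, 4.0])]
scene pad_black  [(0.63, [550.3, 26.5, 2.6])]
side glue_green None [(0.89, [457.5, 23.7, 8.9])]
side pot_red ([551.9, -67.4], 263, 283, 0.48) [(0.82, [556.9, -67.6, 7.2])]
side pot_blue ([459.6, -68.9], 241, 303, 0.75) [(0.53, [465.4, -70.4, 0.5])]
side gel_bottle ([551.0, 25.5], 334, 328, 0.55) [(0.71, [554.3, 26.0, 8.1])]
side glue_orange ([467.2, -235.9], 279, 296, 0.66) [(0.51, [46
[... 362 characters left out ...]
ot_red ([555.9, -67.2], 532, 573, 0.76) [(0.86, [553.0, -66.8, 11.1])]
wrist pot_blue ([463.7, -69.7], 602, 644, 0.72) [(0.8, [464.9, -69.7, 8.8])]
wrist gel_bottle ([553.7, 27.0], 519, 512, 0.82) [(0.67, [553.2, 30.0, 7.1])]
wrist glue_orange None [(0.51, [457.1, 16.3, 5.9])]
wrist pot_green None []
wrist pad_green  [(0.63, [458.2, 17.1, 2.8])]
wrist pad_red  [(0.75, [557.7, -64.8, 3.8])]
wrist pad_blue  [(0.66, [554.0, 22.8, 4.6])]
wrist pad_black  [(0.58, [554.5, 24.8, 6.1])]
end t 42.81 tcp [600. -20. 330.] w 45.9 F [ 0.3  0.4 -0. ]h.py:20: RuntimeWarning: Mean of empty slice.
  ys,xs=np.nonzero(m); return np.array([xs.mean(),ys.mean()])/4, len(xs)/16
  ret = ret.dtype.type(ret / rcount)
```

```bash
python3 -c "
import cv2,numpy as np
a=cv2.imread('pics/scene9.png')[150:250,160:420];b=cv2.imread('pics/side9.png')[140:270,170:380]
a=cv2.resize(a,(780,300));b=cv2.resize(b,(485,300));c=np.zeros((600,780,3),np.uint8);c[:300]=a;c[300:,:485]=b
cv2.imwrite('pics/crop9.png',c)"
```

```text
(no output)
```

View pics/crop9.png

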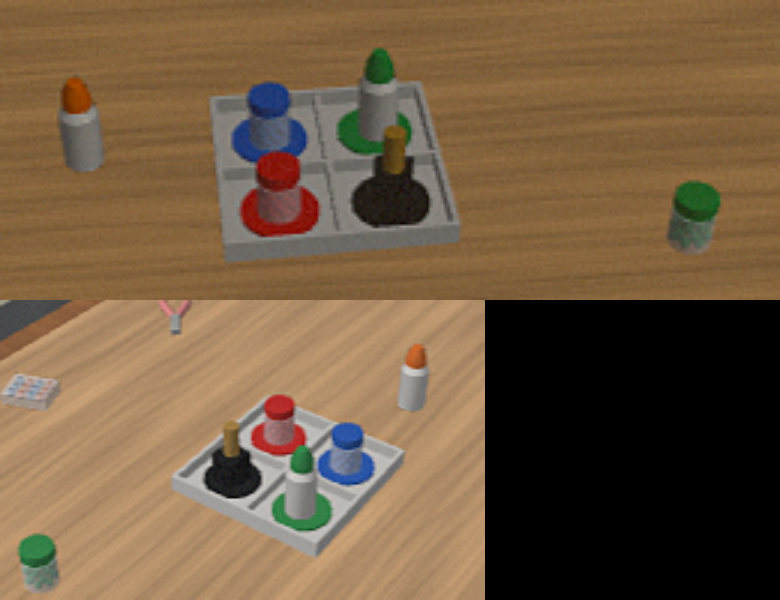

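View pics/wrist9.png

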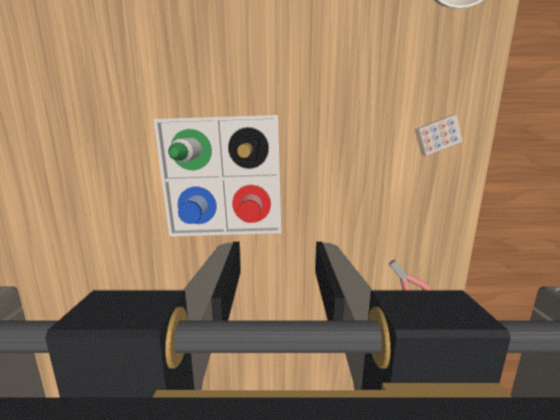

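All four stand upright and roughly centred on their pads: green glue at wrist pixel (190,150), gel (248,148), blue pot (196,205) and red pot (251,204). The look-alikes haven't moved, so I'm handing in.

```bash
python3 -c "
from h import *
robot.job_done()"
```

```text
the job is handed in; nothing more can be done
```

I packed the caddy and handed the job in: the green-capped glue, red pot, blue pot and gel bottle each stand on the pad of their own colour. The hand-in reports no verdict. The robot's clock read about 43 s at the last check, against the 115 s limit.

**What I did:** I gripped the glue bottle and the two pots by the body and lid, and the gel bottle by its cap. Each grasp closed to about the expected width (33.6, 35.5, 35.6 and 17.4 mm). Each was then set down and released, with the fingers well clear of everything at the end.

**Last checks:** In the pictures all four look upright and near the middle of their pads.
- **Position:** The silhouette fits from the three cameras put each item within about 5 mm of its pad centre (limit 16 mm).
- **Look-alikes:** The orange-capped glue and the green pot are where they started; the fits differ by less than 3 mm from before.

**Checks that failed or disagreed:**
- The side-camera fit for the green-capped glue found no match.
- The wrist camera's "orange glue" was a low-confidence false hit on the green-capped bottle.
- The wrist camera's first hit for the blue pad was really the black one.
- The scene and side cameras differ from each other by up to about 6 mm.

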